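# Lay the tilted six-well plate level

## Task

Two culture plates sit raised on tilting racks. Press the front lip of the rack that holds the plate with six large wells down against its spring until the rack lies fully level and stays there by itself, then take the hand away. Do not touch the culture plate itself, and leave the other rack, with the plate of many tiny wells, raised as it is.

Things in the scene. Friction and masses are not known exactly. Their poses are not given: they have to be found in the camera images.
- rack_six_tilt (a joint): Tilt of the aluminium tray holding the clear plate with six large wells. 0 = raised, front edge (robot side) up, 0.35 rad from level; grows as the front is pressed down; 0.35 = level, on stops. An over-centre spring resists with up to about 6 N at the lip; past about 0.26 it pulls the tray down and holds it level (about 2 N up at the lip lifts it again).
- rack_six_lip (a point): Mid top face of that tray's press lip, a ribbed tongue 6 mm thick, 50 wide, 46 long at the tray's front. Point: 22 mm in from the front edge, 130 from the hinge; 78 mm over the worktop raised, 34 level; moves 9 mm away from the hinge in going down. x axis: along the tray to the hinge; y: along the hinge, left; z: normal to the tray. Plate begins 34 mm behind, 16 mm over the tray.
- rack_fine_tilt (a joint): Tilt of the tray of the other rack, alike but holding the plate with 96 tiny wells. 0 = raised, 0.35 = level; it is to stay raised. Both racks: fixed to the worktop, white base 150 x 140 mm, tray 140 mm wide, hinge along its far edge 31 mm above the worktop, 8 mm rim round the plate.
- rack_six_plate: The clear plate with six large wells (3 x 2), 86 x 128 x 16 mm, fixed in its tray; origin at the middle of its underside, axes as those of the lip. Not to be touched. One rack stands left of the microscope, the other right of it, either way round. The microscope's eyepieces reach forward to x = 0.47 between y = 0.05 and 0.22, 0.2 to 0.35 m above the worktop: pass in front of them.

How it is judged (in metres and radians):
At the end, for the whole second after the job is handed in: The rack with the six-well plate lies level within about 2 degrees (joint above 0.31, lip tilted less than 0.05 rad), at rest and held there by its own spring; the rack with the 96-well plate is still raised (joint below 0.08) (value of joint rack_six_tilt above 0.31 rad and angle between rack_six_lip's own z axis and vertical below 0.05 rad and velocity of joint rack_six_tilt below 0.05 rad/s and value of joint rack_fine_tilt below 0.08 rad); the robot touches nothing.
It fails at once if the rack with the plate of many tiny wells was pressed down (value of joint rack_fine_tilt above 0.15 rad).
It fails at once if the robot pressed on the six-well plate itself (contact force between rack_six_plate and the fingers above 1 N or contact force between rack_six_plate and the arm above 1 N).
It also fails if it takes over 37 s, if anything falls off the work surface, if the arm or the gripper's body presses on something with over 40 N, if the wrist force passes 120 N, or if a joint passes its speed limit or range.

## Robot

A 6-joint arm with a two-finger parallel gripper is mounted at the origin on a cart in front of the work surface, level with it; the furniture and walls round the work are solid. World frame = base frame: x ahead of the robot, y to its left, z up, the work surface at z = 0. Lengths are in mm, angles in rad, forces in N, time in s.
With the tool pointing down it reaches from about 275 to 825 mm from the base axis. Payload 4.9 kg.
Tool frame: the origin (TCP) lies at the very end of the fingers, on their centre line; the grasp point (between the pads) lies 19 mm behind it; z points along the fingers, y is the line along which they close (so a half turn about z gives the same grasp; the last joint's range is limited). The gripper opens to 85 mm and grips with 20 to 120 N. Pads are 22 mm wide; open, the fingers measure 114 mm over their backs; the gripper's body (76 mm by 85 mm) begins 54 mm behind the grasp point. The pads swing forward as they close: fully open they stand 13 mm farther back than shut.
Start: joints at [1.165, 0.326, -0.193, 1.052, 0, 1.437], TCP at [147.65, 529.828, 231.281] pointing down, gripper open.
Joint ranges: [-2.65, 2.65], [-0.97, 1.79], [-1.3, 1.35], [-1.93, 2.1], [-1.47, 1.37], [-3.14, 3.14]. Speed limits (rad/s): [2.57, 2.57, 3.14, 3.14, 3.14, 3.14].

## Interface

Orientations are given as a rotation vector (axis times angle).
In Python, from plant import env, vision, workorder gives the robot as it stands (env), with the cameras (vision) and the job (workorder).
- The arm moves only by the tool hand_motion, called after "Emit:" by a JSON object that holds its "api" and its "payload", one argument or row to a line. Schema: {"type":"object","properties":{"motion":{"type":"string"},"finger_gap":{"type":"number"},"squeeze":{"type":"number"},"only":{"type":"string"},"quiet":{"type":"boolean"},"lines":{"type":"string"}},"required":["motion"],"additionalProperties":false}. motion is a string of 1 to 20 rows, one to a line, with the numbers parted by commas; each row has 4 numbers: dx, dy, dz in units of 50 mm, then a turn about the tool's z in rad; each row is the pose to reach, as a shift and turn from the pose commanded when the call began, along the tool's axes at that moment; what a row does not reach only later rows make up. A row lasts 1/10 s, in which the tool goes at most 50 mm and 0.15 rad, less where a joint would pass 70% of its speed; a pose out of reach is approached as far as the arm can. finger_gap is the finger opening in mm, set as the call begins (left out keeps the last). The fingers move at their own pace and stop on an object; squeeze is the grip in N (left out, the last holds). Time passes only in rows, so rows that do not move let the fingers close. The tool returns the time, the measured TCP pose, the force, the opening and the grip force at its end. only (a regular expression) keeps the lines of the reply that match it, lines (a string "A,B") keeps lines A to B, and quiet returns only ok. Input that does not fit is refused with a message, and nothing moves.
- env.sense(): the state, without advancing time (a new reading comes with each control period).
- vision.read_camera(name): name is "scene" or "top"; returns a dict with "image" (384x512x3 uint8, red, green, blue), "fx", "fy", "cx", "cy" (pixels), "rvec" (rotation vector, rad) and "tvec" (3), from world to camera coordinates, as OpenCV has them. Camera axes: x right, y down, z forward; pixel columns grow to the right and rows downward; lengths in mm; the calibration is good to about 2 mm. A picture is of the moment at which its call begins. There is no depth.
- workorder.hand_in(): hands the job in; it is judged then, once.
The state is a dict: "t": time; "joints": joint angles; "dq": joint speeds; "tau": joint torques, N m; "position": TCP position; "tool_rot": TCP orientation; "contact_force": force on the tool from outside, world axes, zero at the start; "ft_torque": the same for the moment, N m; "gripper_width": finger opening in mm; "gripper_force": force on a finger pad.
Only numpy, scipy, OpenCV 4.12 (cv2) and the standard library are available. Lean on these libraries where they do the work, as an engineer would, in place of code of your own. Each camera call takes 0.05 s, during which the arm holds its last target. There are 200 camera calls.

## Working session

There is one attempt and no reset: what is moved stays moved. The work goes in short steps, Python scripts to look and compute and a tool call to move; the robot and the scene stay as the last step left them, time stands still between calls to the robot, and variables do not carry over. Pictures are saved under pics/ and viewed, at most 10 in all, crops included, and the job is handed in when it is done.

```bash
ls; mkdir -p pics; python3 - <<'E'
from plant import env, vision, workorder
import cv2,numpy as np
s=env.sense(); print(s['t'],s['position'],s['tool_rot'])
for n in('scene','top'):
    c=vision.read_camera(n); cv2.imwrite(f'pics/{n}0.png',c['image'][:,:,::-1]); print(n,c['fx'],c['cx'],c['cy'],c['rvec'],c['tvec'], -cv2.Rodrigues(np.array(c['rvec']))[0].T@c['tvec'])
E
```

```text
pics
plant.py
0.0 [147.41359784 529.27768045 230.52278743] [-4.25562354e-01 -3.11218178e+00  2.54740210e-03]
scene 484.0820737798142 258.6886643866403 189.2770049367499 [ 1.84605884 -1.12562947  0.63090677] [-218.76757035  345.43195587  908.24536019] [-435.17389759 -487.53474635  751.68189432]
top 392.30196993510066 255.0253899164827 192.64352091254696 [ 2.16574005 -2.16960562  0.12789772] [  63.70021646  552.2311503  1056.00058035] [ 432.18112677   70.46009684 1110.13919625]
```

View pics/scene0.png

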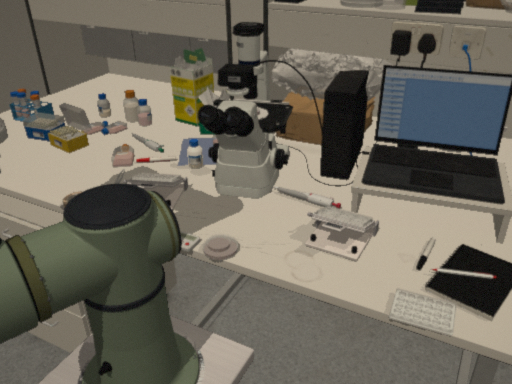

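View pics/top0.png

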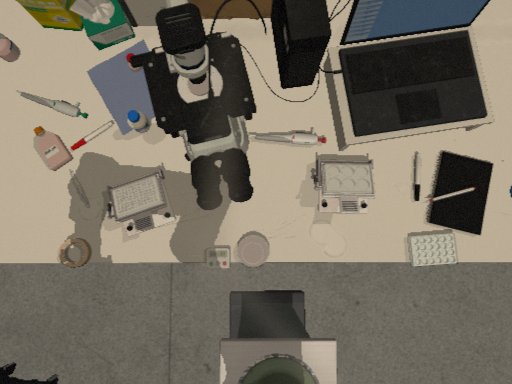

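The scene view shows both racks, one at left (~160,180), partly hidden by the arm, and one at right (~342,230). In the top view the right rack (~346,180) holds the six-well plate and its lip is at about (349,205). The left rack (~140,200) holds the 96-well plate. I'll zoom in on the right rack.

```bash
python3 - <<'E'
import cv2,numpy as np
t=cv2.imread('pics/top0.png')[145:225,300:390]; s=cv2.imread('pics/scene0.png')[195:265,295:385]
f=lambda i:cv2.resize(i,(720,i.shape[0]*8),interpolation=cv2.INTER_CUBIC)
cv2.imwrite('pics/t1.png',f(cv2.imread('pics/top0.png')[150:222,300:390])); cv2.imwrite('pics/s1.png',f(s))
E
```

```text
(no output)
```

View pics/t1.png

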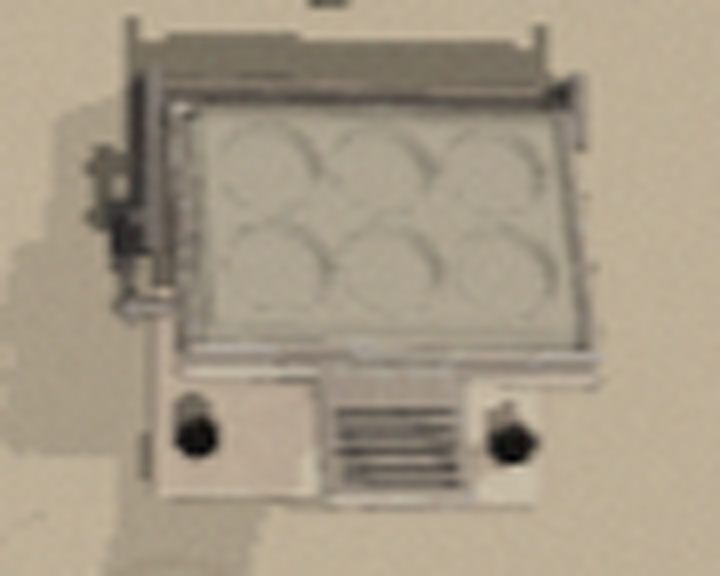

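View pics/s1.png

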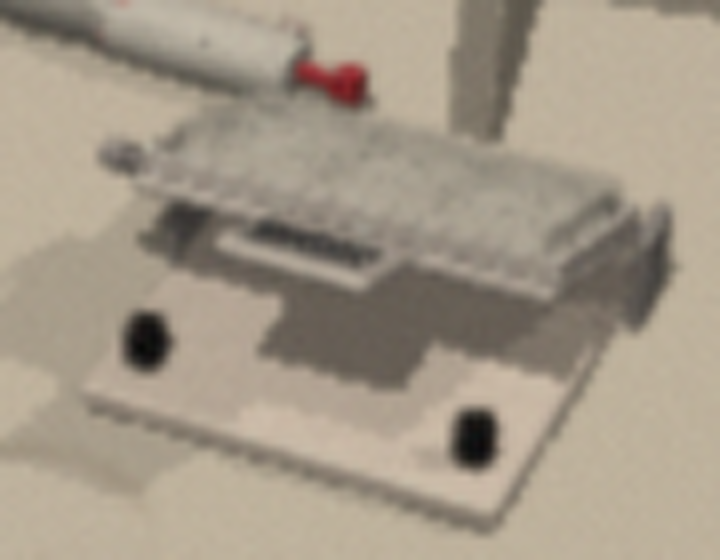

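The top crop shows the six-well plate. The front corners of its lip are at about (326,495) and (470,497) in the crop, or (340.7,211.9) and (358.7,212.1) in the full image. In the scene crop the same corners are at about (220,241) and (362,286), or (322.5,225.1) and (340.2,230.8). I'll triangulate them.

```bash
cat > h.py <<'E'
import cv2,numpy as np
from plant import env, vision, workorder
from scipy.spatial.transform import Rotation as R
C={n:vision.read_camera(n) for n in('scene','top')}
def KRt(n):
    c=C[n];K=np.array([[c['fx'],0,c['cx']],[0,c['fy'],c['cy']],[0,0,1]])
    return K,cv2.Rodrigues(np.array(c['rvec']))[0],np.array(c['tvec'])
def tri(us,ut):
    P=[(lambda K,r,t:K@np.c_[r,t])(*KRt(n)) for n in('scene','top')]
    X=cv2.triangulatePoints(P[0],P[1],np.float64(us),np.float64(ut)).ravel();return X[:3]/X[3]
def ray(n,uv,z):
    K,r,t=KRt(n);d=r.T@np.linalg.inv(K)@[*uv,1];o=-r.T@t;return o+d*(z-o[2])/d[2]
E
python3 - <<'E'
from h import *
print('L',tri((322.5,225.1),(340.7,211.9)),'R',tri((340.2,230.8),(358.7,212.1)))
for uv in((340.7,211.9),(358.7,212.1)): print('top@85',ray('top',uv,85))
for uv in((322.5,225.1),(340.2,230.8)): print('scene@85',ray('scene',uv,85))
for uv in((324.4,203.9),(364,204.8)): print('knob',ray('top',uv,20))
# hinge / base corners on top: base front L,R
for uv in((320,211.7),(367.2,212.5)): print('base',ray('top',uv,8))
print('back edge tray',[ray('top',uv,35) for uv in ((323,162.7),(370,163.2))])
s=env.sense();print(s['t'],s['joints'],R.from_rotvec(s['tool_rot']).as_matrix().round(3))
E
```

```text
L [ 495.88099959 -162.69731326   82.25777098] R [ 494.72327189 -209.25087193   80.93066199]
top@85 [ 495.2115025 -161.1717177   85.       ]
top@85 [ 494.60508897 -208.38519354   85.        ]
scene@85 [ 492.59220081 -164.52443388   85.        ]
scene@85 [ 488.93501673 -210.80933324   85.        ]
knob [ 521.62670189 -130.89099307   20.        ]
knob [ 518.92988242 -241.53139056   20.        ]
base [ 500.61065016 -120.2274295     8.        ]
base [ 498.12476205 -253.27973636    8.        ]
back edge tray [array([ 635.46489287, -126.72032887,   35.        ]), array([ 633.93876017, -257.82121754,   35.        ])]
0.2 [ 1.16482674e+00  3.26672347e-01 -1.93162687e-01  1.05201783e+00
 -1.01968086e-05  1.43659474e+00] [[-0.963  0.268 -0.   ]
 [ 0.268  0.963 -0.001]
 [ 0.    -0.001 -1.   ]]
```

Careful with the scale: shifts go in units of 50 mm. That gives: -458 mm is -9.16, -328 mm is -6.56.

Emit:
{"api": "hand_motion", "payload": {
  "motion": "-6.56,-9.16,0,-0.27\n-6.56,-9.16,0,-0.27\n-6.56,-9.16,0,-0.27\n-6.56,-9.16,0,-0.27\n-6.56,-9.16,0,-0.27\n-6.56,-9.16,0,-0.27\n-6.56,-9.16,0,-0.27\n-6.56,-9.16,0,-0.27\n-6.56,-9.16,0,-0.27\n-6.56,-9.16,0,-0.27\n-6.56,-9.16,0,-0.27\n-6.56,-9.16,0,-0.27\n-6.56,-9.16,0,-0.27\n-6.56,-9.16,0,-0.27",
  "finger_gap": 0,
  "squeeze": 20
}}

```text
t: 1.6
position: [340.1, 0.8, 231.1]
tool_rot: [-0.004, -3.141, -0.001]
contact_force: [0.3, 0.7, -0.2]
gripper_width: 0.3
gripper_force: 0.0
```

```bash
python3 - <<'E'
from h import *
s=env.sense();print(s['position'],s['joints'],R.from_rotvec(s['tool_rot']).as_matrix().round(3),s['contact_force'])
E
```

```text
[340.02019422   1.61554678 231.12876237] [-2.13714136e-01 -7.35657960e-02 -6.61280342e-01  9.83819276e-01
  3.09663322e-04 -2.13734647e-01] [[-1.    -0.    -0.001]
 [-0.     1.     0.   ]
 [ 0.001  0.    -1.   ]] [-0.38282125  0.88400794 -0.02097306]
```

Emit:
{"api": "hand_motion", "payload": {
  "motion": "-3.26,-3.76,2,0\n-3.26,-3.76,2,0\n-3.26,-3.76,2,0\n-3.26,-3.76,2,0\n-3.26,-3.76,2,0\n-3.26,-3.76,2,0\n-3.26,-3.76,2,0\n-3.26,-3.76,2,0\n-3.26,-3.76,2,0"
}}

```text
t: 2.6
position: [502.8, -185.8, 131.8]
tool_rot: [0.001, -3.141, -0.001]
contact_force: [0.2, 0.8, 0.4]
gripper_width: 0.0
gripper_force: 0.0
```

```bash
python3 - <<'E'
from h import *
for n,(a,b,c,d) in dict(top=(110,260,270,420),scene=(120,270,260,410)).items():
    i=C[n]['image'][a:b,c:d,::-1]; cv2.imwrite(f'pics/{n}2.png',cv2.resize(i,None,fx=4,fy=4,interpolation=cv2.INTER_CUBIC))
s=env.sense();print(s['position'],s['contact_force'])
E
python3 -c "
import cv2,numpy as np
cv2.imwrite('pics/b2.png',cv2.resize(np.hstack([cv2.imread('pics/top2.png'),cv2.imread('pics/scene2.png')]),(800,400)))"
```

```text
[ 503.06598116 -186.37637724  132.10850837] [ 0.35410732 -0.765905    0.93140169]
```

View pics/b2.png

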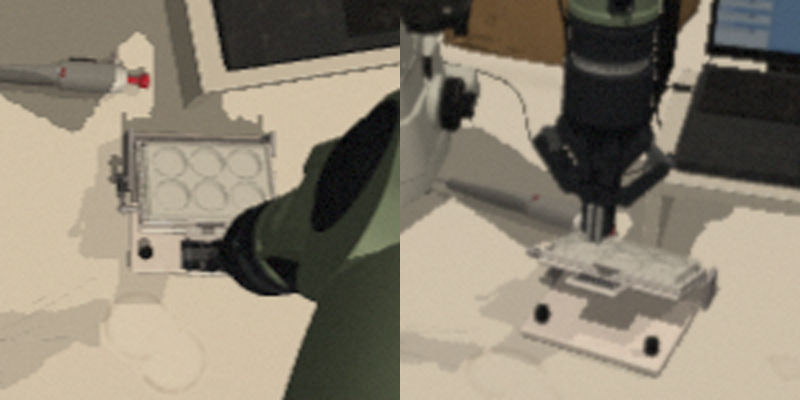

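The fingers sit over the lip, well in front of the plate. Next I'll descend and press in stages.

In the tool's units: 60 mm is 1.2, 56 mm is 1.12.

Emit:
{"api": "hand_motion", "payload": {
  "motion": "0,0,0.4,0\n0,0,0.8,0\n0,0,0.96,0\n0,0,1.12,0\n0,0,1.2,0\n0,0,1.2,0"
}}

```text
t: 3.3
position: [503.2, -187.5, 71.7]
tool_rot: [0.002, 3.142, 0.0]
contact_force: [-1.0, 1.0, 4.3]
gripper_width: -0.1
gripper_force: 1.7
```

Emit:
{"api": "hand_motion", "payload": {
  "motion": "0,0,0.1,0\n0,0,0.2,0\n0,0,0.3,0\n0,0,0.3,0"
}}

```text
t: 3.7
position: [503.3, -187.7, 55.6]
tool_rot: [-0.003, -3.141, -0.0]
contact_force: [0.5, -0.1, 0.7]
gripper_width: 0.1
gripper_force: 0.6
```

In the tool's units: 18 mm is 0.36, 16 mm is 0.32.

Emit:
{"api": "hand_motion", "payload": {
  "motion": "0,0,0.08,0\n0,0,0.16,0\n0,0,0.24,0\n0,0,0.32,0\n0,0,0.36,0\n0,0,0.36,0"
}}

```text
t: 4.3
position: [503.0, -187.5, 37.8]
tool_rot: [-0.003, -3.141, -0.001]
contact_force: [-0.1, 0.5, -0.2]
gripper_width: 0.1
gripper_force: 0.0
```

```bash
python3 - <<'E'
from h import *
for n,(a,b,c,d) in dict(top=(110,260,270,420),scene=(120,270,260,410)).items():
    i=C[n]['image'][a:b,c:d,::-1]; cv2.imwrite(f'pics/{n}3.png',cv2.resize(i,(400,400),interpolation=cv2.INTER_CUBIC))
s=env.sense();print(s['position'],s['contact_force'])
cv2.imwrite('pics/b3.png',np.hstack([cv2.imread('pics/top3.png'),cv2.imread('pics/scene3.png')]))
E
```

```text
[ 503.33381999 -187.6783141    38.2332827 ] [-0.76756061  0.80581106  0.37218744]
```

View pics/b3.png

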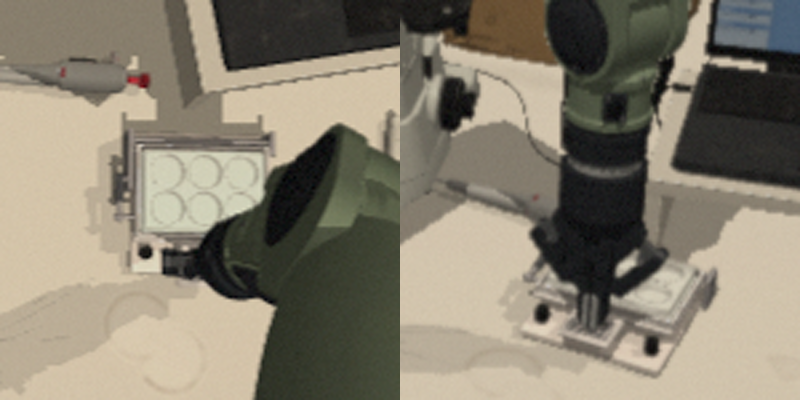

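The tray looks snapped down, level on its stops, with the fingers just over the lip. I'll press lightly to confirm the stop, then lift away.

In the tool's units: 5 mm is 0.1, 2 mm is 0.04.

Emit:
{"api": "hand_motion", "payload": {
  "motion": "0,0,0.04,0\n0,0,0.08,0\n0,0,0.1,0"
}}

```text
t: 4.7
position: [503.5, -187.8, 33.8]
tool_rot: [0.003, 3.141, -0.0]
contact_force: [-3.6, 1.8, 13.7]
gripper_width: -0.7
gripper_force: 6.8
```

Emit:
{"api": "hand_motion", "payload": {
  "motion": "0,0,-0.1,0\n0,0,-0.3,0\n0,0,-0.8,0\n0.8,0,-1.8,0\n1.8,0,-2.6,0\n1.8,0,-2.6,0\n1.8,0,-2.6,0"
}}

```text
t: 5.4
position: [412.6, -188.0, 166.2]
tool_rot: [0.005, 3.139, -0.004]
contact_force: [0.6, -0.6, -0.4]
gripper_width: 0.2
gripper_force: 0.0
```

Emit:
{"api": "hand_motion", "payload": {
  "motion": "1,0,0,0\n1.4,0,0,0\n1.4,0,0,0\n1.4,0,0,0"
}}

```text
t: 5.8
position: [344.4, -187.9, 163.3]
tool_rot: [0.003, 3.14, -0.001]
contact_force: [0.5, -0.1, 0.1]
gripper_width: 0.1
gripper_force: 0.0
```

```bash
python3 - <<'E'
from h import *
a=C['top']['image'][110:260,90:390,::-1];b=C['scene']['image'][150:270,110:390,::-1]
cv2.imwrite('pics/b4.png',np.vstack([cv2.resize(x,(600,y),interpolation=cv2.INTER_CUBIC) for x,y in((a,300),(b,257))]))
s=env.sense();print(s['t'],s['position'],s['contact_force'])
E
```

```text
5.9 [ 344.81067922 -187.99127418  163.33656548] [ 0.0733538  -0.14241498  0.14234499]
```

View pics/b4.png

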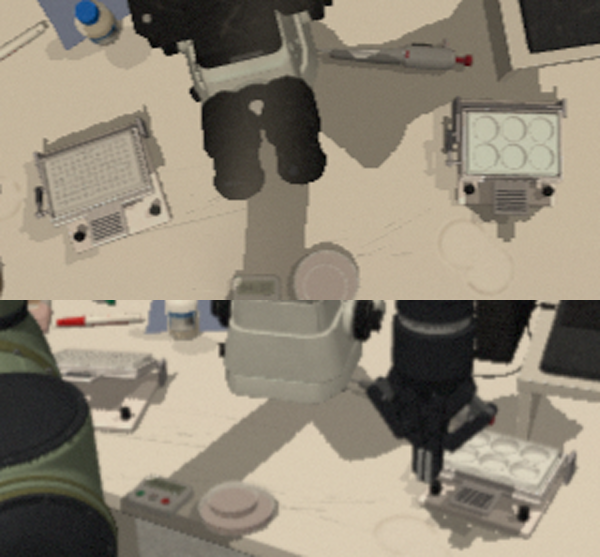

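The six-well tray (top view ~(512,145), lip at (510,195)) stays flat on its base with the hand away. The 96-well rack at left is still raised, and the fingers are clear of everything. I'm handing in.

```bash
python3 -c "
from plant import env, vision, workorder
print(workorder.hand_in())"
```

```text
the job is handed in; nothing more can be done
None
```

I pressed the six-well rack down until it lay level and stayed there by itself. The plate was never under the fingers, the 96-well rack is still raised, the hand is clear, and I handed the job in at about 6 s; no verdict was printed.

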